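# Fit the missing label block in the bench riser's label rail and hold it home

### The job

One bay of the label rail along the front of the bench riser is empty: from the three spare label blocks standing on the bench, take the one whose width matches that bay and push it down behind the bay's spring clip, paper card facing outward. Press it fully home, until the sprung strip under it is right down, and finish while still gripping it and pressing it there (I will tighten the thumbscrew); do not force it, and leave the other two blocks and the small things lying about where they stand.

Things in the scene. Friction and masses are not known exactly. Their poses are not given: they have to be found in the camera images.
- block_medium: the label block that matches the empty bay: white plastic, 50 mm wide (its y), 18 thick (x), 60 tall (z), about 50 g, upright on the bench; origin: centre of its underside, z up. Front (-x): paper card in a thin grey frame. Lower edges rounded by 3.5 mm. Only its width tells it apart. Pinch it across the 18 mm, fingertips 20 mm or more above its underside, to stay clear of the rail
- card (a point): centre of the paper card on the front face of block_medium, 40 mm above its underside, 9 mm in front (-x) of its middle
- block_narrow: spare label block of the same make but 36 mm wide; not wanted, leave it standing
- block_wide: spare label block of the same make but 64 mm wide; not wanted, leave it standing
- riser: low white bench riser, 170 mm deep (x), 220 wide (y), top 44 above the bench, fixed; origin: centre of its underside, front (-x) to the robot. On its rear half a rack of tubes, 160 mm high. Its front edge has an aluminium label rail, three bays between round posts; the outer bays hold a fixed 36 mm block (-y) and a 64 mm block (+y), which show how a seated one stands; the middle one is empty
- bay (a point): where the centre of block_medium's underside lies when fully home in the empty bay, 30 mm above the bench, axes parallel to the riser's. 54 mm between the posts. The rail's back wall stands 9 mm behind this point (+x), the clip's flared mouth 11 mm in front; rail, clip and riser rise at most 18 mm above it. The block comes straight down, its back at the wall or up to 3 mm forward of it
- bay_clip (a joint): hinge of the empty bay's spring clip, a bent steel lip 34 mm wide in front of the bay; 0 = sprung shut (its knee leaves 16 mm to the back wall), 0.09 to 0.14 rad with an 18 mm block behind it. It pinches with 2 to 3 N, so entering and sliding down takes 3 to 6 N of push
- bay_seat (a joint): slide of the sprung steel strip on the bay's floor; 0 = up (its top 4 mm above point bay), 0.004 m = right down on its stop. It pushes up with 3 N at first, 11 N when right down; with the clip's friction 11 to 15 N of push in all seats the block. It lifts the block some 8 mm again if let go
- wax_block: bystander to be left alone: cream paraffin block 30 x 46 x 22 mm; origin at the centre of its underside
- petri_2: bystander to be left alone: closed petri dish, 63 mm across, 14 high; origin at the centre of its underside
- bottle_cap: bystander to be left alone: white screw cap, 30 mm across, 13 high; origin at the centre of its underside
- rubber_stopper: bystander to be left alone: brown rubber stopper, 26 mm across and high; origin at the centre of its underside
- vial_0: bystander to be left alone: small capped vial, 23 mm across, 48 high; origin at the centre of its underside
Not all that is in view belongs to the job. What is shaped like the block_medium but blue or brown is not meant.

How it is judged:
By the outcome, as a careful person would: the job done as asked, in the order asked, and still so for the second after the job is handed in, while the arm keeps its last pose, push and grip.
It also fails if it takes over 40 s, if anything falls off the work surface, if the arm or the gripper's body presses on something with over 40 N, if the wrist force passes 120 N, or if a joint passes its speed limit or range.

### The arm

A 7-joint arm with a two-finger parallel gripper is mounted at the origin on a cart in front of the work surface, level with it; the furniture and walls round the work are solid. World frame = base frame: x ahead of the robot, y to its left, z up, the work surface at z = 0. Lengths are in m, angles in rad, forces in N, time in s.
With the tool pointing down it reaches from about 0.4 to 0.85 m from the base axis. Payload 10.4 kg.
Tool frame: the origin (TCP) lies at the very end of the fingers, on their centre line; the grasp point (between the pads) lies 19 mm behind it; z points along the fingers, y is the direction in which the jaws open and shut (so a half turn about z gives the same grasp; the last joint's range is limited). The gripper opens to 85 mm and grips with 20 to 120 N. Pads are 22 mm wide; open, the fingers measure 114 mm over their backs; the gripper's body (76 mm by 85 mm) begins 54 mm behind the grasp point. The pads swing forward as they close: fully open they stand 13 mm farther back than shut.
Start: joints at [1.327, 0.332, -0.065, 1.46, 0.022, 1.35, -0.088], TCP at [0.137, -0.61, 0.231] pointing down, gripper open.
Joint ranges: [-2.6, 2.6], [-0.5, 2.12], [-1.47, 1.34], [0.16, 2.42], [-1.27, 4.41], [0.06, 2.06], [-2.6, 2.6]. Speed limits (rad/s): [2.22, 2.22, 2.79, 2.79, 3.14, 3.14, 3.14].

### API

Orientations are given as a rotation vector (axis times angle).
In Python, from workcell import arm, effector, kin, eyes gives the robot as it stands. The module is installed in compiled form; this text tells all that it offers. Calls block until the motion is done:
- arm.goto(position, orientation): joint-space move of the TCP to a pose.
- arm.movel(position, ori=None, velocity=0.15): straight line of the TCP; ori=None keeps the orientation; velocity is the mean speed in m/s.
- arm.set_joints(angles): joint-space move.
- effector.gripper_open() and effector.grasp(force=None): open the fingers fully, or close them until they stop; force is the grip in N (None keeps the last).
- arm.dwell(seconds).
- kin.inverse_kinematics(position, orientation): joint angles nearest the present ones, or None.
- arm.read_state(): the state.
- eyes.snapshot(name): name is "side" or "top" or "wrist"; returns (picture, depth): 384x512x3 uint8, red, green, blue; 384x512 float32, m along the optical axis (not along the pixel's ray), 0 where there is no reading.
- eyes.camera_model(name): a dict with "camera_matrix" (3x3 intrinsics, pixels), "position" and "attitude" of the camera in the world; the wrist camera has in their place "mount" (4x4, takes a point from camera to tool coordinates, whose origin is the TCP and whose axes are the flange's). Camera axes: x right, y down, z forward; pixel columns grow to the right and rows downward; lengths in m; the calibration is good to about 2 mm. The wrist camera is an equidistant fisheye: a pixel r from the principal point sees the ray r / f radians off the axis. A picture is of the moment at which its call begins: read the wrist's pose just before it. camera_model takes no time and is no camera call.
A pose or a line that the arm cannot do raises arm.IKError and nothing moves.
- arm.hand_in(): hands the job in, once; it reports no verdict.
The state is a dict: "clock": time; "q": joint angles; "joint_velocities": joint speeds; "effort": joint torques, N m; "position": TCP position; "tcp_rot": TCP orientation; "force": force on the tool from outside, world axes, zero at the start; "torque": the same for the moment, N m; "opening": finger opening in m.
Only numpy, scipy, OpenCV 4.12 (cv2) and the standard library are available. Lean on these libraries where they do the work, as an engineer would, in place of code of your own. Each camera call takes 0.05 s, during which the arm holds its last target.

## Working session

There is one attempt and no reset: what is moved stays moved. The work goes in short steps, each a Python script; the robot and the scene stay as the last script left them, time stands still between calls to the robot, and variables do not carry over. Pictures are saved under pics/ and viewed, and the job is handed in when it is done.

```bash
mkdir -p pics; ls; python3 - <<'E'
from workcell import arm, effector, kin, eyes
import cv2,numpy as np
for n in ["side","top"]:
    p,d=eyes.snapshot(n); cv2.imwrite(f"pics/{n}0.png",p[:,:,::-1]); np.savez(f"pics/{n}0.npz",p=p,d=d)
    print(n,eyes.camera_model(n))
print(eyes.camera_model("wrist")); print(arm.read_state())
E
```

```text
pics
side {'camera_matrix': array([[386.01058585,   0.        , 250.0619047 ],
       [  0.        , 386.01058585, 191.636349  ],
       [  0.        ,   0.        ,   1.        ]]), 'position': array([ 0.36927074, -0.90258853,  0.60151199]), 'attitude': array([-2.09118922,  0.23517972, -0.11264178])}
top {'camera_matrix': array([[407.58340459,   0.        , 250.51352284],
       [  0.        , 407.58340459, 192.91459545],
       [  0.        ,   0.        ,   1.        ]]), 'position': array([ 0.34624767, -0.02201401,  1.10307215]), 'attitude': array([-2.11542566,  2.107888  , -0.17874251])}
{'camera_matrix': array([[297.31863964,   0.        , 258.30825915],
       [  0.        , 297.31863964, 196.97970317],
       [  0.        ,   0.        ,   1.        ]]), 'mount': array([[-2.14823939e-05, -9.53468395e-01, -3.01492983e-01,
         7.60554233e-02],
       [ 9.99999959e-01, -1.06298247e-04,  2.64913714e-04,
         6.23233571e-05],
       [-2.84635029e-04, -3.01492965e-01,  9.53468359e-01,
        -1.42972891e-01],
       [ 0.00000000e+00,  0.00000000e+00,  0.00000000e+00,
         1.00000000e+00]])}
{'clock': 0.1, 'q': array([ 1.32740953,  0.33279302, -0.06470715,  1.46084522,  0.0215928 ,
        1.34989434, -0.08849625]), 'joint_velocities': array([ 0.00043277, -0.00076671, -0.00024676, -0.00289714,  0.00035688,
       -0.00052039,  0.000381  ]), 'effort': array([ 1.37224513e-03, -6.26748419e+01,  4.93251008e-02, -3.92433965e+01,
        1.65274716e-02,  6.85714855e-03,  3.56114788e-05]), 'position': array([ 0.1368053 , -0.60950654,  0.23061106]), 'tcp_rot': array([-3.12124068e+00, -3.46014984e-01,  2.87972435e-04]), 'force': array([-0.18784562,  0.98379319, -0.5502147 ]), 'torque': array([-0.01912934, -0.0285716 ,  0.02092953]), 'opening': 0.08557861368287316}
```

View pics/side0.png

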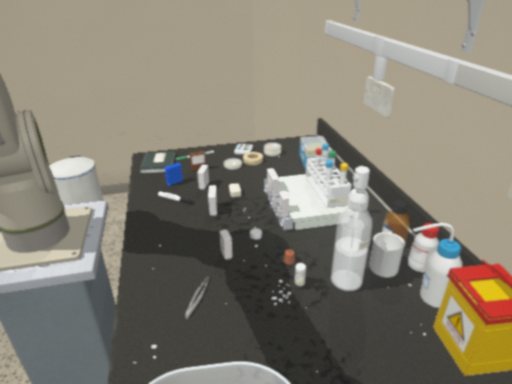

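View pics/top0.png

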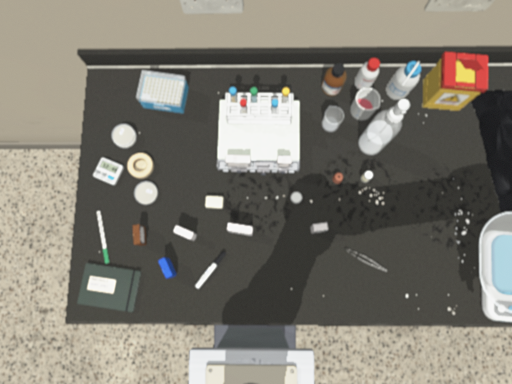

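The top view shows three white blocks at about (185,233), (240,229) and (320,228), with the riser at (259,133). The empty bay is on its front edge near row 168. Next I'll measure the blocks.

```bash
cat > h.py <<'E'
import numpy as np,cv2
from scipy.spatial.transform import Rotation as R
from workcell import arm, effector, kin, eyes
def cam(n):
    m=eyes.camera_model(n); return m["camera_matrix"],np.array(m["position"]),R.from_rotvec(m["attitude"]).as_matrix()
def cloud(n,d):
    K,t,A=cam(n); v,u=np.mgrid[:d.shape[0],:d.shape[1]]
    P=np.stack([(u-K[0,2])/K[0,0]*d,(v-K[1,2])/K[1,1]*d,d],-1)
    return P@A.T+t
def plane(n,uv,z):
    K,t,A=cam(n); uv=np.atleast_2d(uv).astype(float)
    r=np.c_[(uv[:,0]-K[0,2])/K[0,0],(uv[:,1]-K[1,2])/K[1,1],np.ones(len(uv))]@A.T
    return t+r*((z-t[2])/r[:,2])[:,None]
E
python3 - <<'E'
from h import *
z=np.load("pics/top0.npz");p,d=z["p"],z["d"]
P=cloud("top",d); 
print("bench z",np.median(P[250:300,150:160,2]),np.median(P[280:310,330:400,2]))
for c in [(185,233),(240,229),(320,228)]:
    u,v=c; s=np.s_[v-18:v+18,u-22:u+22]
    m=(P[s][...,2]>0.045)&(P[s][...,2]<0.08)
    q=P[s][m]; col=p[s][m]
    ys,xs=np.nonzero(m); xs=xs+u-22;ys=ys+v-18
    W=plane("top",np.c_[xs,ys],0.06)
    r=cv2.minAreaRect(W[:,:2].astype(np.float32)*1000)
    print(c,m.sum(),"zmed",np.median(q[:,2]),r, np.percentile(q[:,2],[5,95]),col.mean(0))
g=cv2.resize(p[60:260,130:340,::-1],None,fx=3.5,fy=3,interpolation=cv2.INTER_CUBIC)
g=cv2.resize(p[85:245,165:335,::-1],None,fx=4,fy=4,interpolation=cv2.INTER_CUBIC)[:600]
cv2.imwrite("pics/topz.png",g)
z=np.load("pics/side0.npz");p=z["p"]
cv2.imwrite("pics/sidez.png",cv2.resize(p[140:280,150:350,::-1],None,fx=4,fy=4,interpolation=cv2.INTER_CUBIC))
E
```

```text
bench z 0.0010156811890841277 0.001095658504909447
(185, 233) 145 zmed 0.06086500659477667 ((445.3446960449219, 173.36703491210938), (52.477081298828125, 18.5843563079834), 66.58180236816406) [0.05654785 0.06370761] [241.53793103 240.32413793 238.8137931 ]
(240, 229) 189 zmed 0.06093599563515184 ((456.1253662109375, 29.38913345336914), (64.2392807006836, 19.013187408447266), 80.75869750976562) [0.05654656 0.06359973] [242.3968254  241.1957672  239.92063492]
(320, 228) 110 zmed 0.061178456131662506 ((460.0393371582031, -176.13059997558594), (19.129230499267578, 37.418556213378906), 8.328438758850098) [0.05350681 0.06380474] [192.22727273 188.78181818 185.39090909]
```

View pics/topz.png

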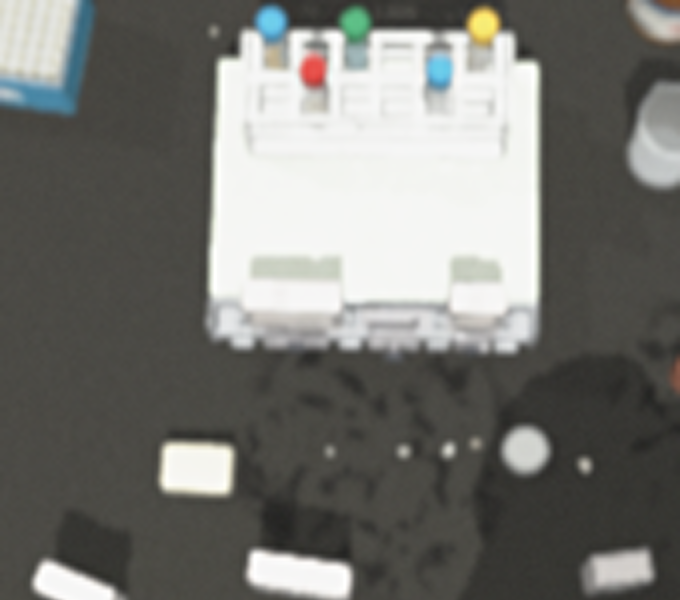

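View pics/sidez.png

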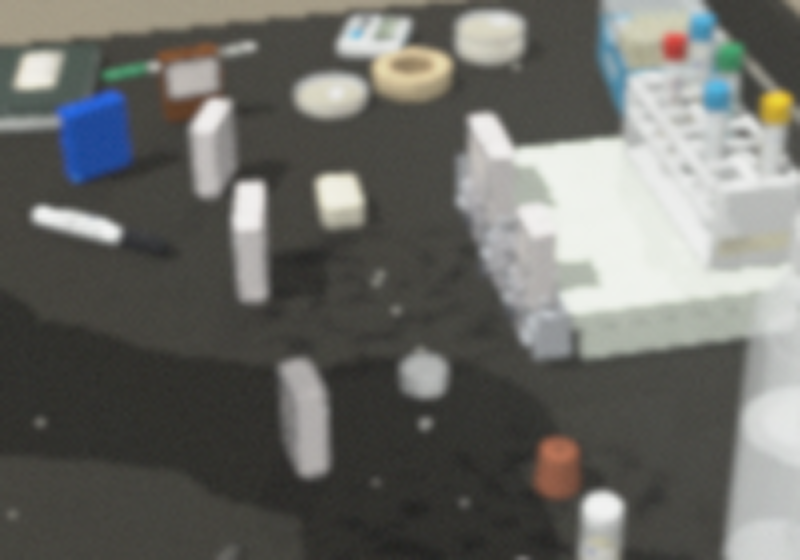

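Sizes from the top view match: the block at (185,233) measures 52x18.6 mm, so it is the medium one. It stands at (0.445, 0.173), yawed about -23°. I can't see its card side yet. Next: the riser pose and the IK options.

```bash
python3 - <<'E'
from h import *
z=np.load("pics/top0.npz");p,d=z["p"],z["d"]
P=cloud("top",d)
reg=np.zeros(d.shape,bool); reg[85:178,205:312]=1
m=(P[...,2]>0.037)&(P[...,2]<0.052)&reg
ys,xs=np.nonzero(m); W=plane("top",np.c_[xs,ys],0.044)
print("riser top",cv2.minAreaRect(W[:,:2].astype(np.float32)*1000), m.sum())
# side edges lines and front
for col in (np.s_[100:155],):
    L=[];Rr=[]
    for v in range(105,155):
        x=np.nonzero(m[v])[0]; L.append((x.min()-.5,v)); Rr.append((x.max()+.5,v))
    for e in (L,Rr):
        w=plane("top",e,0.044)[:,:2]; l=cv2.fitLine((w*1000).astype(np.float32),cv2.DIST_HUBER,0,.01,.01).ravel(); print("edge",l,np.degrees(np.arctan2(l[1],l[0])))
reg[:]=0; reg[140:178,205:312]=1
m=((P[...,2]>0.078)&(P[...,2]<0.1)&reg).astype(np.uint8)
n,lab,st,_=cv2.connectedComponentsWithStats(m)
for i in range(1,n):
    if st[i,4]<40: continue
    ys,xs=np.nonzero(lab==i); W=plane("top",np.c_[xs,ys],0.09)
    print(st[i],np.median(P[...,2][lab==i]),cv2.minAreaRect(W[:,:2].astype(np.float32)*1000))
down=lambda yaw:(R.from_euler('z',yaw)*R.from_euler('x',np.pi)).as_rotvec()
for nm,pos,base in (("grasp",[.445,.173,.05],-23.4),("pregrasp",[.445,.173,.2],-23.4),("bay",[.6,-.01,.06],0),("look",[.5,.17,.2],-90)):
  for k in (90,-90):
    q=kin.inverse_kinematics(pos,down(np.radians(base+k))); print(nm,k,None if q is None else np.round(q,2))
E
```

```text
riser top ((715.2136840820312, -17.845664978027344), (219.78250122070312, 194.20697021484375), 89.78575897216797) 3625
edge [ 9.9988461e-01 -1.5191048e-02  7.2527325e+02  9.0933289e+01] -0.87041634
edge [ 9.99861479e-01 -1.66449063e-02  7.06403503e+02 -1.27720375e+02] -0.95372677
[225 155  25   9 200] 0.09042001024872892 ((630.4552612304688, 35.89120101928711), (61.9654426574707, 21.32455062866211), 89.96685791015625)
[277 156  15   8 117] 0.09037298622756462 ((629.0762329101562, -84.95987701416016), (36.037078857421875, 18.607908248901367), 89.97005462646484)
grasp 90 [ 0.62  0.54 -1.27  1.99  0.59  1.06 -1.33]
grasp -90 [ 0.6   0.51 -1.23  1.99  0.56  1.04  1.84]
pregrasp 90 [ 0.37  0.09 -0.87  1.84  0.08  1.24 -0.93]
pregrasp -90 [ 0.71  0.19 -1.26  1.83  0.19  1.26  2.13]
bay 90 [ 0.59  0.58 -0.84  1.68  0.47  1.1  -0.39]
bay -90 [ 0.82  0.82 -1.25  1.67  0.81  1.27  2.55]
look 90 [ 0.66  0.42 -1.31  1.71  0.42  1.33 -2.3 ]
look -90 [ 0.5   0.29 -1.05  1.72  0.27  1.28  0.96]
```

```bash
cat >> h.py <<'E'
down=lambda yaw:(R.from_euler('z',yaw)*R.from_euler('x',np.pi)).as_rotvec()
def wsnap(name):
    s=arm.read_state(); p,d=eyes.snapshot("wrist"); cv2.imwrite(f"pics/{name}.png",p[:,:,::-1])
    np.savez(f"pics/{name}.npz",p=p,d=d,pos=s["position"],rv=s["tcp_rot"]); return s
def wrays(uv,pos,rv):
    m=eyes.camera_model("wrist");K=m["camera_matrix"];M=m["mount"]
    a=(np.atleast_2d(uv)-K[:2,2])/K[0,0]; th=np.linalg.norm(a,axis=1)
    k=np.where(th>1e-9,np.sin(th)/np.maximum(th,1e-9),1)
    r=np.c_[a*k[:,None],np.cos(th)]; A=R.from_rotvec(rv).as_matrix()
    return pos+A@M[:3,3], r@(A@M[:3,:3]).T
def wplane(uv,pos,rv,z):
    o,r=wrays(uv,pos,rv); return o+r*((z-o[2])/r[:,2])[:,None]
def wcloud(d,pos,rv):
    v,u=np.mgrid[:d.shape[0],:d.shape[1]]; m=eyes.camera_model("wrist");K=m["camera_matrix"]
    o,r=wrays(np.c_[u.ravel(),v.ravel()].astype(float),pos,rv)
    A=R.from_rotvec(rv).as_matrix()@m["mount"][:3,:3]
    return (o+r*(d.ravel()/(r@A[:,2]))[:,None]).reshape(d.shape+(3,))
E
python3 - <<'E'
from h import *
arm.goto([.46,.17,.2],down(np.pi)); s=wsnap("w1"); print(s["clock"],s["position"],s["q"].round(2))
arm.goto([.60,-.03,.22],down(np.pi)); s=wsnap("w2"); print(s["clock"],s["position"],s["q"].round(2))
E
```

```text
3.0667 [0.46037923 0.16925987 0.19989768] [ 0.8   0.36 -1.44  1.8   0.37  1.31  0.84]
4.0833 [ 0.59939844 -0.02772787  0.22029031] [ 0.86  0.59 -1.25  1.5   0.56  1.46  1.16]
```

View pics/w1.png

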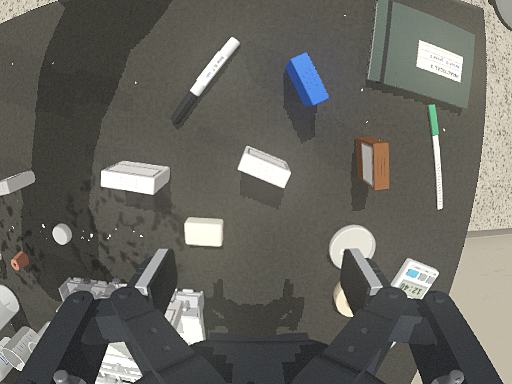

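View pics/w2.png

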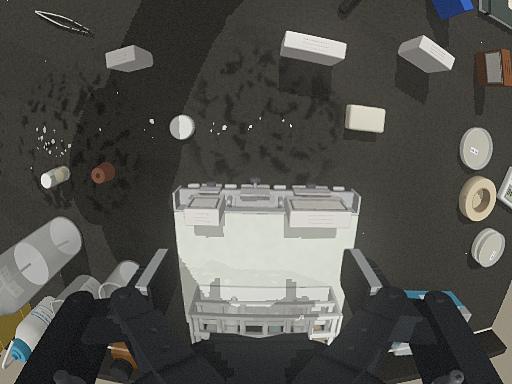

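```bash
python3 - <<'E'
import cv2
a=cv2.imread("pics/w1.png");b=cv2.imread("pics/w2.png")
f=lambda i,s:cv2.resize(i[s],(400,300),interpolation=cv2.INTER_CUBIC)
import numpy as np
o=np.vstack([np.hstack([f(a,np.s_[135:195,225:305]),f(b,np.s_[20:80,385:465])]),np.hstack([f(a,np.s_[150:210,95:175]),f(b,np.s_[15:75,275:355])])])
cv2.imwrite("pics/z1.png",o)
cv2.imwrite("pics/z2.png",cv2.resize(b[170:240,165:367],None,fx=3.9,fy=3.9,interpolation=cv2.INTER_CUBIC))
E
```

```text
(no output)
```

View pics/z1.png

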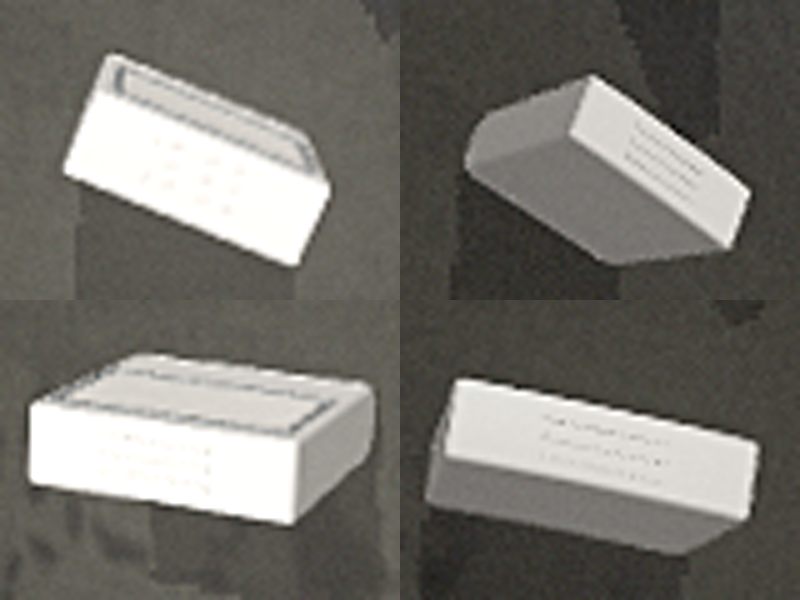

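View pics/z2.png

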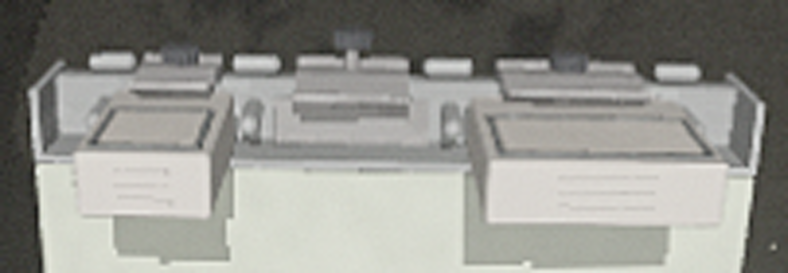

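The medium block's card is on its -x side, so no half turn is needed. In w2 the posts of the empty bay are at about (229.6,201) and (281,202), between the two seated blocks at (204,212) and (319,214). Now I'll measure accurately from the wrist views.

```bash
python3 - <<'E'
from h import *
def rects(name,box,zlo,zhi,zp,mina=100):
    z=np.load(f"pics/{name}.npz"); d=z["d"]; P=wcloud(d,z["pos"],z["rv"])
    m=(P[...,2]>zlo)&(P[...,2]<zhi); k=np.zeros_like(m);k[box]=1
    n,lab,st,_=cv2.connectedComponentsWithStats((m&k).astype(np.uint8))
    for i in range(1,n):
        if st[i,4]<mina: continue
        ys,xs=np.nonzero(lab==i); W=wplane(np.c_[xs,ys].astype(float),z["pos"],z["rv"],zp)
        r=cv2.minAreaRect((W[:,:2]*1000).astype(np.float32)); print(name,st[i],"z",np.median(P[lab==i][:,2]).round(4),np.round(r[0],1),np.round(r[1],1),round(r[2],2))
    return P
P1=rects("w1",np.s_[140:195,80:310],.056,.07,.06)
P2=rects("w2",np.s_[20:80,280:470],.056,.07,.06)
P2=rects("w2",np.s_[180:240,165:367],.086,.096,.09)
# rail details along column between posts
z=np.load("pics/w2.npz");
for u in (240,255,270):
    print(u,[(v,*np.round(P2[v,u]*1000).astype(int)) for v in range(174,222,2)])
for v in (197,200,203):
    print(v,[(u,*np.round(P2[v,u]*1000).astype(int)) for u in list(range(222,240,2))+list(range(272,290,2))])
E
```

```text
w1 [238 153  53  36 973] z 0.0604 [444.2 174.8] [50.1 19.3] 66.86
w1 [101 169  54  26 949] z 0.0603 [454.   30.5] [63.8 20.2] 80.72
w2 [ 283   31   64   29 1061] z 0.0603 [455.6  29.2] [64.6 19.3] 81.01
w2 [417  35  38  35 557] z 0.0601 [445.5 172.6] [51.1 19.9] 67.18
w2 [184 207  36  19 648] z 0.0902 [627.9 -84.6] [19.4 36.1] 0.45
w2 [ 289  209   63   19 1125] z 0.0902 [629.7  34.8] [64.1 19.7] 89.27
240 [(174, np.int64(606), np.int64(-51), np.int64(1)), (176, np.int64(609), np.int64(-51), np.int64(-1)), (178, np.int64(611), np.int64(-51), np.int64(0)), (180, np.int64(614), np.int64(-51), np.int64(1)), (182, np.int64(616), np.int64(-51), np.int64(2)), (184, np.int64(619), np.int64(-51), np.int64(0)), (186, np.int64(622), np.int64(-51), np.int64(-1)), (188, np.int64(624), np.int64(-51), np.int64(0)), (190, np.int64(620), np.int64(-50), np.int64(24)), (192, np.int64(622), np.int64(-50), np.int64(25)), (194, np.int64(618), np.int64(-48), np.int64(47)), (196, np.int64(624), np.int64(-49), np.int64(34)), (198, np.int64(626), np.int64(-49), np.int64(35)), (200, np.int64(629), np.int64(-49
[... 5013 characters left out ...]
0, np.int64(630), np.int64(-60), np.int64(43)), (232, np.int64(636), np.int64(-60), np.int64(25)), (234, np.int64(637), np.int64(-57), np.int64(23)), (236, np.int64(633), np.int64(-54), np.int64(35)), (238, np.int64(632), np.int64(-52), np.int64(35)), (272, np.int64(632), np.int64(-12), np.int64(35)), (274, np.int64(633), np.int64(-10), np.int64(34)), (276, np.int64(637), np.int64(-6), np.int64(22)), (278, np.int64(636), np.int64(-4), np.int64(24)), (280, np.int64(629), np.int64(-3), np.int64(44)), (282, np.int64(629), np.int64(-1), np.int64(44)), (284, np.int64(636), np.int64(3), np.int64(23)), (286, np.int64(628), np.int64(3), np.int64(49)), (288, np.int64(622), np.int64(4), np.int64(66))]
```

```bash
python3 - <<'E'
from h import *
c=np.array([.445,.1736]); a=np.radians(-23); ex=np.array([np.cos(a),np.sin(a)]); ey=np.array([-ex[1],ex[0]])
z=np.load("pics/w1.npz"); P1=wcloud(z["d"],z["pos"],z["rv"])[:250].reshape(-1,3)
z=np.load("pics/top0.npz"); Pt=cloud("top",z["d"]).reshape(-1,3)
for P in (P1,Pt):
    P=P[P[:,2]>.008]; q=np.c_[(P[:,:2]-c)@ex,(P[:,:2]-c)@ey,P[:,2]]*1000
    k=(abs(q[:,0])<120)&(abs(q[:,1])<60)&~((abs(q[:,0])<15)&(abs(q[:,1])<32)); q=q[k]
    for lo in range(-120,120,10):
        s=q[(q[:,0]>=lo)&(q[:,0]<lo+10)]
        if len(s)>3: print(lo,len(s),"ey",s[:,1].min().round(),s[:,1].max().round(),"zmax",s[:,2].max().round())
    print()
E
```

```text
-120 171 ey -19.0 7.0 zmax 62.0
-110 399 ey -20.0 18.0 zmax 63.0
-100 400 ey -9.0 29.0 zmax 63.0
-90 282 ey 3.0 27.0 zmax 62.0
-80 34 ey 15.0 19.0 zmax 61.0
-60 517 ey -29.0 -29.0 zmax 343.0
-20 29 ey 36.0 43.0 zmax 219.0
20 27 ey -48.0 -42.0 zmax 219.0
80 78 ey -30.0 -15.0 zmax 23.0
90 297 ey -56.0 -12.0 zmax 24.0
100 315 ey -59.0 -8.0 zmax 24.0
110 235 ey -54.0 -8.0 zmax 25.0

-120 30 ey -17.0 5.0 zmax 63.0
-110 64 ey -19.0 16.0 zmax 65.0
-100 66 ey -10.0 25.0 zmax 65.0
-90 54 ey 3.0 28.0 zmax 65.0
-80 11 ey 15.0 20.0 zmax 62.0
90 41 ey -51.0 -13.0 zmax 27.0
100 67 ey -58.0 -10.0 zmax 28.0
110 58 ey -56.0 -8.0 zmax 28.0
```

The fingers are clear of everything: the nearest thing is the blue decoy, 80 mm away against 57 mm reach. I'll grasp now.

```bash
python3 - <<'E'
from h import *
o=down(np.radians(67.0))
arm.goto([.445,.1736,.15],o)
arm.movel([.445,.1736,.026],velocity=.1)
s=arm.read_state(); print(s["clock"],s["position"],s["force"].round(2))
effector.grasp(60)
s=arm.read_state(); print(s["clock"],s["position"],s["force"].round(2),s["opening"])
arm.movel([.445,.1736,.16],velocity=.15)
s=arm.read_state(); print(s["clock"],s["position"],s["force"].round(2),s["opening"],s["q"].round(2))
bx,by,yaw=.6278,-.0319,np.radians(-.87)
arm.goto([bx,by,.16],down(yaw+np.pi/2))
s=wsnap("w3"); print(s["clock"],s["position"],s["tcp_rot"],s["force"].round(2),s["q"].round(2))
for n in("side","top"):
    p,d=eyes.snapshot(n); np.savez(f"pics/{n}1.npz",p=p,d=d); cv2.imwrite(f"pics/{n}1.png",p[...,::-1])
E
```

```text
7.4167 [0.44543083 0.17373685 0.0265409 ] [-0.1   0.24  0.18]
8.0417 [0.44518128 0.17365791 0.02618071] [-0.08  0.2   2.93] 0.017167743915378016
9.0833 [0.44450294 0.1732998  0.15914278] [-0.94 -0.   -1.04] 0.017352281435650443 [ 0.55  0.19 -1.09  1.89  0.19  1.17 -1.01]
10.15 [ 0.62724071 -0.02979374  0.15997333] [-2.23559763e+00 -2.20566526e+00 -8.30648146e-04] [-0.44  0.24 -0.72] [ 0.65  0.55 -0.92  1.51  0.45  1.31 -0.34]
```

View pics/w3.png

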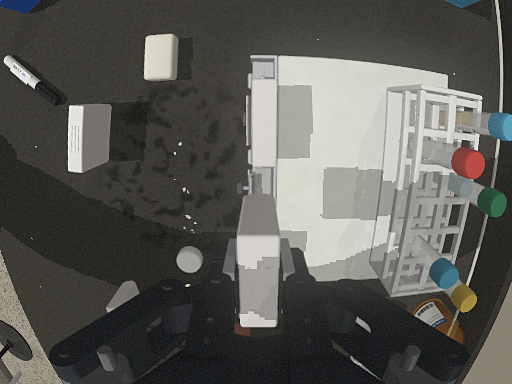

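View pics/side1.png

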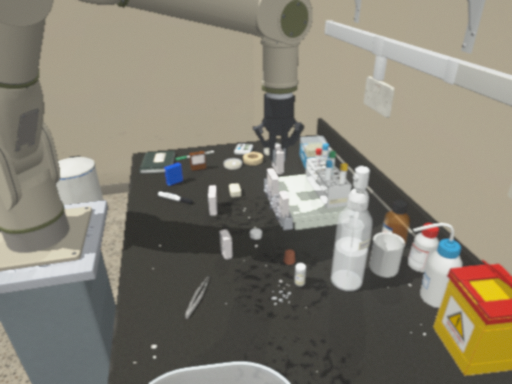

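```bash
python3 - <<'E'
from h import *
z=np.load("pics/w3.npz"); d=z["d"];pos,rv=z["pos"],z["rv"]; P=wcloud(d,pos,rv)
A=R.from_rotvec(rv).as_matrix(); T=(P-pos)@A   # tool coords
print("tool x axis yaw",np.degrees(np.arctan2(A[1,0],A[0,0])), "tilt",A[:,2])
sub=T[170:335,225:300]; 
m=(sub[...,2]<-.028)&(sub[...,2]>-.040)&(abs(sub[...,1])<.011); 
n,lab,st,_=cv2.connectedComponentsWithStats(m.astype(np.uint8)); i=1+st[1:,4].argmax(); print(st[i])
ys,xs=np.nonzero(lab==i); zt=np.median(sub[lab==i][:,2]); print("top z tool",zt)
o,r=wrays(np.c_[xs+225.,ys+170.],pos,rv)
o=(o-pos)@A; r=r@A; W=o+r*((zt-o[2])/r[:,2])[:,None]
print("tool xy top rect",cv2.minAreaRect((W[:,:2]*1000).astype(np.float32)), np.percentile(W[:,0],[1,99])*1000,np.percentile(W[:,1],[1,99])*1000)
# end face and bottom: points with tool x near +25mm
m=(sub[...,2]>-.03)&(sub[...,2]<.03)&(abs(sub[...,1])<.012)&(sub[...,0]>.01)&(sub[...,0]<.04)
q=sub[m]; print("end face x",np.median(q[:,0])*1000,"y",np.percentile(q[:,1],[2,98])*1000,"z",np.percentile(q[:,2],[1,99])*1000)
# rest of the scene: seated wide block in this view, world
s=np.s_[60:185,240:290]; mm=(P[s][...,2]>.085)&(P[s][...,2]<.096)
ys,xs=np.nonzero(mm); W=wplane(np.c_[xs+240.,ys+60.],pos,rv,.09); print("wide seated",cv2.minAreaRect((W[:,:2]*1000).astype(np.float32)))
st=arm.read_state(); print(st["clock"],st["position"],st["tcp_rot"])
cv2.imwrite("pics/w3z.png",cv2.resize(z["p"][165:335,215:305,::-1],None,fx=3.4,fy=3.4,interpolation=cv2.INTER_CUBIC))
E
```

```text
tool x axis yaw 89.22769683111194 tilt [-3.77815415e-04  1.13613747e-03 -9.99999283e-01]
[  10   58   53   99 4454]
top z tool -0.034086024517199554
tool xy top rect ((3.0098094940185547, -0.002956390380859375), (52.24881362915039, 22.382762908935547), 1.9889111518859863) [-22.09831967  28.47879576] [-10.89900363  10.14743279]
end face x 26.24926510684558 y [-10.52964966  11.44631244] z [-29.81133658  24.82828529]
wide seated ((631.1849975585938, 34.895347595214844), (63.128299713134766, 18.647178649902344), 89.03292083740234)
10.3 [ 0.6274221  -0.03003525  0.1605638 ] [2.23539634e+00 2.20679536e+00 6.26508064e-04]
```

View pics/w3z.png

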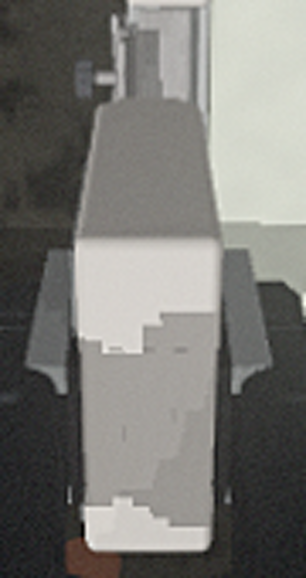

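```bash
python3 - <<'E'
from h import *
z=np.load("pics/w3.npz"); pos,rv=z["pos"],z["rv"]; A=R.from_rotvec(rv).as_matrix()
uv=np.array([(77,240),(219,240),(85,549),(210,549)])/3.4+[214.6,164.6]
for zt in(-.034,-.035):
    o,r=wrays(uv,pos,rv); o=(o-pos)@A; r=r@A; W=o+r*((zt-o[2])/r[:,2])[:,None]; print(W.round(4)*1000, W.mean(0)*1000)
E
```

```text
[[ 26.1  -9.5 -34. ]
 [ 26.1   7.4 -34. ]
 [-22.9 -10.  -34. ]
 [-22.9   7.7 -34. ]] [  1.59214553  -1.11136532 -34.        ]
[[ 26.6  -9.4 -35. ]
 [ 26.6   7.3 -35. ]
 [-22.   -9.9 -35. ]
 [-22.    7.6 -35. ]] [  2.28218072  -1.11022942 -35.        ]
```

```bash
python3 - <<'E'
from h import *
tx,ty=.628,-.0325; o=down(np.radians(90-.87))
arm.movel([tx,ty,.092],o,velocity=.1); arm.dwell(.2)
s=arm.read_state(); print(s["clock"],s["position"],s["force"].round(2))
e=np.array([tx,ty,.092])-s["position"]; arm.movel(np.array([tx,ty,.092])+e,o,velocity=.05); arm.dwell(.2)
s=wsnap("w4"); print(s["clock"],s["position"],s["force"].round(2),np.degrees(R.from_rotvec(s["tcp_rot"]).as_matrix()[:2,0]))
p,d=eyes.snapshot("side"); np.savez("pics/side2.npz",p=p,d=d)
cv2.imwrite("pics/side2z.png",cv2.resize(p[130:240,230:370,::-1],None,fx=5,fy=5,interpolation=cv2.INTER_CUBIC))
w=np.load("pics/w4.npz")["p"]; cv2.imwrite("pics/w4z.png",cv2.resize(w[50:335,190:330,::-1],None,fx=2.1,fy=2.1,interpolation=cv2.INTER_CUBIC))
E
```

```text
11.3333 [ 0.62837198 -0.03251727  0.09267818] [-0.24 -1.15 -0.43]
11.7833 [ 0.62764848 -0.03251908  0.09133856] [-1.17 -0.29  0.03] [ 0.87373948 57.28911702]
```

View pics/side2z.png

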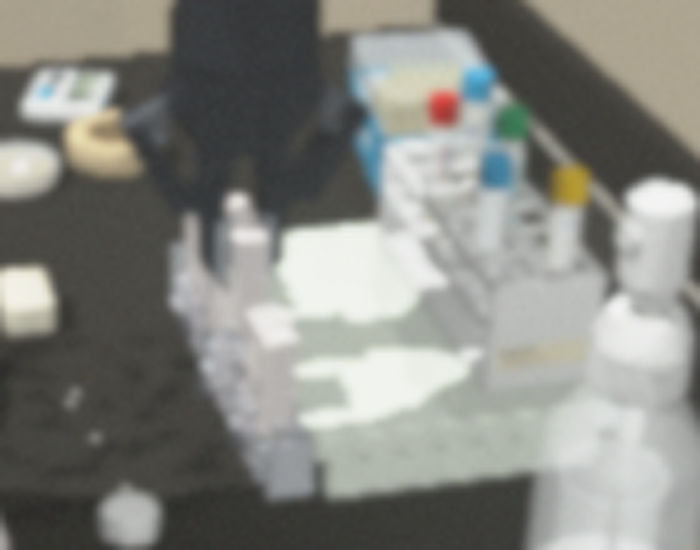

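View pics/w4z.png

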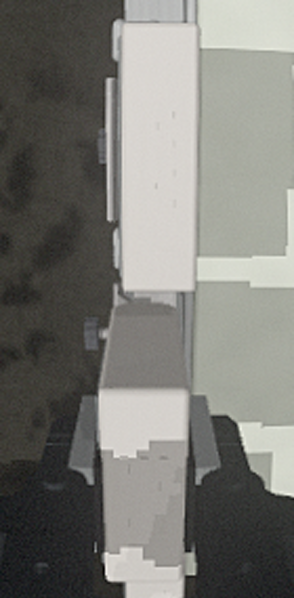

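```bash
python3 - <<'E'
from h import *
z=np.load("pics/w4.npz"); pos,rv=z["pos"],z["rv"]
f=lambda pts,zz:(wplane(np.array(pts)/2.1+[189.75,49.75],pos,rv,zz)*1000).round(1)[:,:2]
print("wide",f([(122,291),(196,291),(122,24),(197,24)],.09).tolist())
print("held",f([(99,388),(188,388),(104,581),(184,581)],pos[2]+.034).tolist())
P=wcloud(z["d"],pos,rv); 
print("held end face / heights",[ (v,*(P[v,255]*1000).round(1)) for v in range(184,245,5)])
E
```

```text
wide [[621.9, 3.3], [639.7, 3.0], [623.2, 66.2], [640.2, 66.1]]
held [[618.4, -5.9], [635.5, -6.2], [617.1, -55.5], [635.5, -55.8]]
held end face / heights [(184, np.float64(625.6), np.float64(5.6), np.float64(90.4)), (189, np.float64(624.6), np.float64(-13.1), np.float64(34.4)), (194, np.float64(625.1), np.float64(-6.4), np.float64(68.2)), (199, np.float64(625.2), np.float64(-6.4), np.float64(77.8)), (204, np.float64(625.3), np.float64(-6.0), np.float64(87.5)), (209, np.float64(625.4), np.float64(-6.6), np.float64(93.4)), (214, np.float64(625.5), np.float64(-6.3), np.float64(101.5)), (219, np.float64(625.5), np.float64(-6.0), np.float64(108.4)), (224, np.float64(627.8), np.float64(44.3), np.float64(234.3)), (229, np.float64(625.7), np.float64(-6.2), np.float64(119.4)), (234, np.float64(625.7), np.float64(-6.9), np.float64(123.1)), (239, np.float64(625.7), np.float64(-7.7), np.float64(126.0)), (244, np.float64(625.6), np.float64(-10.8), np.float64(124.5))]
```

In w4 the held block's +y end is at y = -6.1 mm, and -6.6 is the centred value, so y is good. The x estimates for the bay run from 628.7 to about 630.5 mm. I'll aim at 628.8 and descend with force checks.

```bash
cat > desc.py <<'E'
from h import *
def desc(tx,ty,zs,fz=9,fl=10,v=.04,settle=.08):
    o=down(np.radians(90-.87))
    for zz in zs:
        arm.movel([tx,ty,zz],o,velocity=v); arm.dwell(settle)
        s=arm.read_state(); f=s["force"]; print(round(s["clock"],2),"cmd",round(zz,4),(s["position"]*1000).round(2),"F",f.round(1),"T",s["torque"].round(2),round(s["opening"]*1000,2))
        if f[2]>fz or np.hypot(*f[:2])>fl: print("STOP"); return s
    return s
E
python3 - <<'E'
from desc import *
desc(.6288,-.0329,[.082,.076,.073,.070,.068,.066],fz=9)
E
```

```text
12.35 cmd 0.082 [628.79 -32.86  81.95] F [-0.1 -0.3 -1. ] T [0.01 0.02 0.02] 17.17
12.73 cmd 0.076 [628.77 -32.9   75.94] F [ 0.1  0.1 -1. ] T [-0.01  0.01 -0.04] 17.34
13.07 cmd 0.073 [628.79 -32.91  72.98] F [-0.   1.2 -0.5] T [-0.04  0.02  0.06] 17.24
13.4 cmd 0.07 [628.87 -32.91  69.97] F [ 0.9  1.1 -0.3] T [ 0.05 -0.17 -0.02] 17.15
13.73 cmd 0.068 [628.8  -32.86  67.96] F [ 1.  -1.2 -1. ] T [-0.01 -0.3   0.02] 17.4
14.07 cmd 0.066 [628.84 -32.88  65.98] F [ 1.6 -0.2  1. ] T [ 0.02 -0.47 -0.01] 17.17
```

```bash
python3 - <<'E'
from desc import *
desc(.6288,-.0329,[.064,.062,.061,.060,.059,.058,.057,.0565,.056],fz=12)
E
```

```text
14.4 cmd 0.064 [628.88 -32.87  64.03] F [1.8 0.8 1.6] T [ 0.07 -0.53 -0.06] 17.31
14.73 cmd 0.062 [629.11 -32.85  62.27] F [ 4.1 -0.2  4.8] T [ 0.02 -0.75 -0.03] 17.18
15.07 cmd 0.061 [628.86 -32.9   61.01] F [ 4.  -0.1  2.9] T [ 0.01 -0.9   0.02] 17.81
15.4 cmd 0.06 [628.91 -32.89  60.01] F [ 4.9 -0.2  2.8] T [ 0.07 -1.14 -0.02] 17.19
15.73 cmd 0.059 [628.93 -32.9   59.12] F [ 4.4 -0.   4.1] T [ 0.01 -0.96 -0.05] 17.23
16.07 cmd 0.058 [628.96 -32.87  58.28] F [3.9 0.2 6.3] T [-0.02 -0.83  0.  ] 16.99
16.4 cmd 0.057 [628.97 -32.92  57.46] F [2.7 0.4 7.8] T [-0.05 -0.62 -0.03] 17.55
16.73 cmd 0.0565 [628.98 -32.9   57.12] F [ 1.3 -0.3 10.1] T [-0.03 -0.51  0.03] 17.2
17.07 cmd 0.056 [628.99 -32.9   56.71] F [ 1.2  0.  10.2] T [-0.02 -0.33 -0.04] 17.13
```

```bash
python3 - <<'E'
from desc import *
desc(.6288,-.0329,[.0556,.0553,.055,.0547,.0544],fz=14.8)
w=wsnap("w5"); p=np.load("pics/w5.npz")["p"]
cv2.imwrite("pics/w5z.png",cv2.resize(p[50:335,190:330,::-1],None,fx=2.1,fy=2.1,interpolation=cv2.INTER_CUBIC))
p,d=eyes.snapshot("side"); np.savez("pics/side3.npz",p=p,d=d)
cv2.imwrite("pics/side3z.png",cv2.resize(p[160:230,255:300,::-1],None,fx=8,fy=8,interpolation=cv2.INTER_CUBIC))
E
```

```text
17.4 cmd 0.0556 [628.98 -32.87  56.41] F [ 1.1 -0.2 11.5] T [-0.03 -0.29 -0.02] 17.52
17.73 cmd 0.0553 [629.02 -32.87  56.22] F [ 0.8  0.1 12.3] T [-0.05 -0.22 -0.  ] 17.3
18.07 cmd 0.055 [629.03 -32.88  56.18] F [-0.9 -1.3 14.6] T [-0.13  0.04 -0.01] 17.38
18.4 cmd 0.0547 [629.07 -32.89  56.18] F [-1.4 -0.6 17.4] T [-0.11  0.39 -0.08] 17.23
STOP
```

View pics/w5z.png

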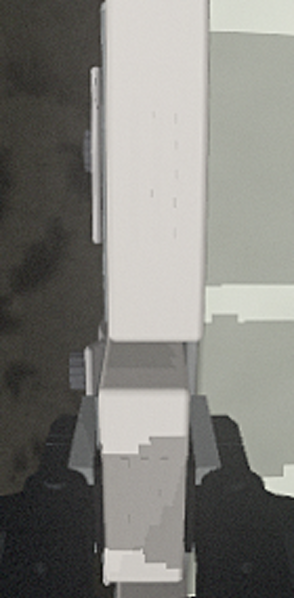

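View pics/side3z.png

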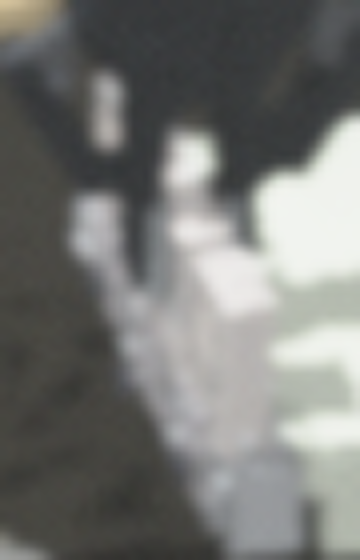

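The motion hit a hard stop at TCP 56.18 mm. The grasp was at 26.18 mm, so the underside is 30.0 mm up, which is fully home. I'll ease the push slightly, check the block's top against its neighbours, and hand in.

```bash
python3 - <<'E'
from desc import *
o=down(np.radians(90-.87)); arm.movel([.6289,-.0329,.0549],o,velocity=.02); arm.dwell(.5)
s=arm.read_state(); print(s["clock"],s["position"]*1000,s["force"],s["opening"])
wsnap("w6"); z=np.load("pics/w6.npz"); P=wcloud(z["d"],z["pos"],z["rv"])
for b in (np.s_[240:320,242:275],np.s_[80:200,245:280]):
    q=P[b].reshape(-1,3); q=q[(q[:,2]>.08)&(q[:,2]<.1)]; print(np.median(q,0).round(4),len(q))
s=arm.read_state(); print(s["clock"],s["position"]*1000,s["force"].round(1))
E
```

```text
19.25 [629.04192464 -32.87214487  56.15793152] [-0.72227004  0.10779393 15.3444407 ] 0.016881874432567272
[ 0.628  -0.0277  0.0904] 2630
[0.6304 0.0315 0.0904] 4186
19.3 [629.06443232 -32.85158464  56.16725853] [-1.3 -0.3 15.5]
```

The held block's top is at z = 0.0904, the same as the seated neighbour. It is still on the stop with a steady 15 N push.

```bash
python3 - <<'E'
from h import *
p,d=eyes.snapshot("top"); cv2.imwrite("pics/top9.png",p[...,::-1])
s=arm.read_state(); print(s["clock"],s["position"],s["force"].round(1),s["opening"]); print(arm.hand_in())
E
```

```text
19.35 [ 0.62905163 -0.03287128  0.05616623] [-0.  -0.6 16.2] 0.017278557902198666
the job is handed in; nothing more can be done
None
```

View pics/top9.png

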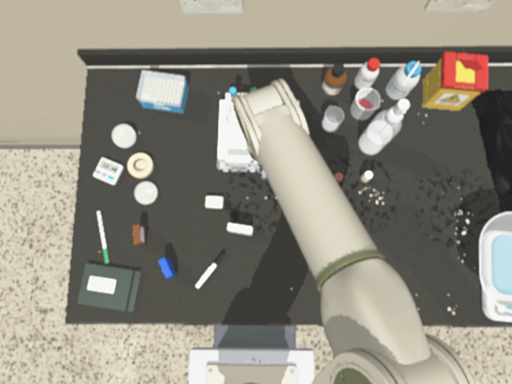

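The 50 mm label block is fully home in the middle bay, card facing outward. I handed in at 19.4 s with the arm still gripping it and pressing down.

- **Seated:** while I pressed, the tool stopped at 56.2 mm and the force kept rising. That puts the block's underside at 30.0 mm, so the sprung strip is right down. The block's top reads 90.4 mm, the same as the seated 64 mm block, and it did not slip in the grip.
- **Push:** about 15–16 N at hand-in with little sideways force. It peaked briefly at 17.4 N, a little over the 11–15 N you gave, and I eased off.
- **Other things:** the last top view shows the wide block and the wax block, petri dish and vial in place, with the stopper partly visible. The arm hides the narrow block and the bottle cap there, so I did not recheck those two; the arm never went low near them.
- **Disagreement:** my camera estimates of the bay's front-to-back position differed by about 2 mm. I aimed between them, and the block went in without catching.

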